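# Get the ink roller out from behind the paint containers

### The job

The ink roller lies at the back of the plywood caddy, hemmed in by a row of three paint containers. Set all three containers upright on the drip tray first, then lay the roller on the glass inking slab, the whole of it on the glass and lengthwise along the slab, and only then put each container back upright in the caddy where it stood. Do not tip a container over, and leave the tape and the small pot in the caddy where they are.

Things in the scene. Friction and masses are not known exactly. Their poses are not given: they have to be found in the camera images.
- caddy: Plywood caddy, open box 190 x 266 mm outside, fixed; walls 8 mm thick, 45 mm high (middle of the short ends 59 mm), floor 8 mm. Origin: centre of underside; y along the 266 mm length, -x side towards the robot (yaw up to 0.2 rad). The containers stand on its floor in a row along y, about 64 mm apart, in the half nearer the robot; the roller lies along y in the far (+x) half.
- tall_bottle: Slim round white paint bottle with a small grey cap: body 46 mm diameter and straight up to 95 mm, 120 mm high over the cap (cap 26 mm diameter). Origin: centre of the underside, z up. Loose, about 0.2 kg.
- wide_jar: Wide round white paint jar with a broad flat grey lid: lid 58 mm diameter, from 72 to 95 mm height (the top); body below 54 mm diameter. Origin: centre of the underside, z up. Loose, about 0.2 kg.
- square_bottle: White paint bottle of square section with a round grey cap: body 44 x 44 mm, straight up to 92 mm, 112 mm high over the cap (cap 32 mm diameter). Flat sides face its x and y axes. Origin: centre of the underside, z up. Loose, about 0.2 kg.
- roller: Ink roller (brayer), 0.2 kg, 172 mm long, lying level on its black rubber roll (36 mm diameter, 50 wide, 63 over the wire fork, at x = -68 mm) and the 36 mm thick butt of its brown wooden handle. Origin: mid-length, at underside height; x along it to the butt, z up. Centre line 18 mm up. Straight grip 22 mm diameter from x = +2 to +44 mm; butt end x = +86. Balances near x = -11 mm.
- drip_tray: Shallow grey plastic drip tray, the side area for the containers: 270 x 160 mm outside, rim 14 mm high, 5 mm walls and 5 mm floor, fixed. Empty at the start. Stands on one side of the caddy, left or right. Origin: centre of the underside; x axis along the 270 mm length.
- ink_slab: Flat pale green glass inking slab, 230 x 160 mm, on a white backing sheet, top 8 mm above the table, fixed, no rim. Empty at the start. Stands on the other side of the caddy. Origin: centre of the underside; x axis along the 230 mm length.
- tape: Bystander: small roll of tape lying flat in the caddy near its far +y corner, beyond the butt of the roller: 50 mm diameter, 19 mm high. Origin: centre of the underside.
- small_pot: Bystander: small round pot with a white lid in the caddy, at the +y end of the row of containers: 40 mm diameter, 37 mm high. Origin: centre of the underside.
Things that resemble listed ones, but are neither listed nor needed, are in the scene too. What is shaped like the wide_jar but pink is not meant. Leave any orange look-alike of the tall_bottle alone.

How it is judged:
On the way, in this order (a step that is already met when the one before it is completed fails the run):
1. all three containers stand upright and released on the drip tray, the roller still in the caddy where it lay (x of tall_bottle in the frame of drip_tray between -0.122 and 0.122 m and y of tall_bottle in the frame of drip_tray between -0.067 and 0.067 m and z of tall_bottle in the frame of drip_tray between 0 and 0.012 m and angle between each of tall_bottle, wide_jar, square_bottle's own z axis and vertical below 0.12 rad and contact force between the fingers and tall_bottle below 0.1 N and linear speed of each of tall_bottle, wide_jar, square_bottle below 0.02 m/s and x of wide_jar in the frame of drip_tray between -0.122 and 0.122 m and y of wide_jar in the frame of drip_tray between -0.067 and 0.067 m and z of wide_jar in the frame of drip_tray between 0 and 0.012 m and contact force between the fingers and wide_jar below 0.1 N and x of square_bottle in the frame of drip_tray between -0.122 and 0.122 m and y of square_bottle in the frame of drip_tray between -0.067 and 0.067 m and z of square_bottle in the frame of drip_tray between 0 and 0.012 m and contact force between the fingers and square_bottle below 0.1 N and distance of roller from where it was at the start of the episode below 0.03 m), for 0.2 s.
2. the roller lies released on the glass slab, lengthwise, the three containers still on the drip tray (x of roller in the frame of ink_slab between -0.035 and 0.035 m and y of roller in the frame of ink_slab between -0.055 and 0.055 m and z of roller in the frame of ink_slab between 0.004 and 0.016 m and angle between the x axis of roller and the x axis of ink_slab, either way round below 0.5 rad and angle between each of roller, tall_bottle, wide_jar, square_bottle's own z axis and vertical below 0.12 rad and contact force between the fingers and roller below 0.1 N and linear speed of each of roller, tall_bottle, wide_jar, square_bottle below 0.02 m/s and x of tall_bottle in the frame of drip_tray between -0.122 and 0.122 m and y of tall_bottle in the frame of drip_tray between -0.067 and 0.067 m and z of tall_bottle in the frame of drip_tray between 0 and 0.012 m and contact force between the fingers and tall_bottle below 0.1 N and x of wide_jar in the frame of drip_tray between -0.122 and 0.122 m and y of wide_jar in the frame of drip_tray between -0.067 and 0.067 m and z of wide_jar in the frame of drip_tray between 0 and 0.012 m and contact force between the fingers and wide_jar below 0.1 N and x of square_bottle in the frame of drip_tray between -0.122 and 0.122 m and y of square_bottle in the frame of drip_tray between -0.067 and 0.067 m and z of square_bottle in the frame of drip_tray between 0 and 0.012 m and contact force between the fingers and square_bottle below 0.1 N), for 0.2 s.
At the end, for the whole second after the job is handed in: Each container stands upright (0.1 rad) and released within 15 mm of where it stood at the start; the roller lies released and level on the slab, its middle within 35 mm (along) and 55 mm (across) of the slab's centre, its length within 0.5 rad of the slab's. All at rest (distance of each of tall_bottle, wide_jar, square_bottle from where it was at the start of the episode below 0.015 m and angle between each of tall_bottle, wide_jar, square_bottle's own z axis and vertical below 0.1 rad and contact force between the fingers and tall_bottle below 0.1 N and linear speed of each of tall_bottle, wide_jar, square_bottle, roller below 0.02 m/s and contact force between the fingers and wide_jar below 0.1 N and contact force between the fingers and square_bottle below 0.1 N and x of roller in the frame of ink_slab between -0.035 and 0.035 m and y of roller in the frame of ink_slab between -0.055 and 0.055 m and z of roller in the frame of ink_slab between 0.004 and 0.016 m and angle between the x axis of roller and the x axis of ink_slab, either way round below 0.5 rad and angle between roller's own z axis and vertical below 0.12 rad and contact force between the fingers and roller below 0.1 N); the robot touches nothing.
It fails at once if a paint container is tipped over (more than 0.5 rad) (angle between any of tall_bottle, wide_jar, square_bottle's own z axis and vertical above 0.5 rad).
It fails at once if the tape or the small pot is pushed more than 25 mm from its place (distance of any of tape, small_pot from where it was at the start of the episode above 0.025 m).
It also fails if it takes over 147 s, if anything falls off the work surface, if the arm or the gripper's body presses on something with over 40 N, if the wrist force passes 120 N, or if a joint passes its speed limit or range.

### The arm

A 6-joint arm with a two-finger parallel gripper is mounted at the origin on the work surface. World frame = base frame: x ahead of the robot, y to its left, z up, the work surface at z = 0. Lengths are in m, angles in rad, forces in N, time in s.
With the tool pointing down it reaches from about 0.275 to 0.825 m from the base axis. Payload 4.9 kg.
Tool frame: the origin (TCP) lies midway between the tips of the shut fingers; the grasp point (between the pads) lies 19 mm behind it (grip_point_offset is the distance from the TCP to the grasp point, in m); z points along the fingers, x is the direction in which the jaws open and shut, and the axes are right-handed (so a half turn about z gives the same grasp; the last joint's range is limited). The gripper opens to 85 mm and grips with 20 to 120 N. Pads are 22 mm wide; open, the fingers measure 114 mm over their backs; the gripper's body (76 mm by 85 mm) begins 54 mm behind the grasp point. The pads swing forward as they close: fully open they stand 13 mm farther back than shut.
Start: joints at [-0.134, 0.326, -0.193, 1.052, 0, 1.437], TCP at [0.55, 0, 0.231] pointing down, gripper open.
Joint ranges: [-2.65, 2.65], [-0.97, 1.79], [-1.3, 1.35], [-1.93, 2.1], [-1.47, 1.37], [-3.14, 3.14]. Speed limits (rad/s): [2.57, 2.57, 3.14, 3.14, 3.14, 3.14].

### API

Orientations are given as a rotation vector (axis times angle).
In Python, from cell import * gives the robot as it stands. Calls block until the motion is done:
- movep(position, orientation): joint-space move of the TCP to a pose.
- move_l(position, velocity=0.15, rot=None, until_force=None): straight line of the TCP; rot=None keeps the orientation; velocity is the mean speed in m/s. With until_force (N) it stops when the force on the tool has changed by that much, and returns True; else False.
- set_joints(angles): joint-space move.
- let_go() and grab(newtons=None): open the fingers fully, or close them until they stop; newtons is the grip in N (None keeps the last).
- sleep(seconds).
- ik(position, orientation): joint angles nearest the present ones, or None.
- get_state(): the state.
- grab_frame(name): name is "scene" or "side" or "wrist"; returns a dict with "img" (384x512x3 uint8, red, green, blue), "fx", "fy", "cx", "cy" (pixels), "cam_to_world" (4x4, takes a point from camera to world coordinates); the wrist camera has in their place "T_tool_cam" (4x4, takes a point from camera to tool coordinates, whose origin is the TCP and whose axes are the tool frame's). Camera axes: x right, y down, z forward; pixel columns grow to the right and rows downward; lengths in m; the calibration is good to about 2 mm. A picture is of the moment at which its call begins: read the wrist's pose just before it. There is no depth.
A pose or a line that the arm cannot do raises MotionError and nothing moves.
- sign_off(): hands the job in, once; it reports no verdict.
Trained networks look in the newest picture that a camera, given by its name, has taken for a name from the list of things; names that differ only in an ending like _2 or _b are one class to them, and where a whole thing is asked for, a point or a joint stands for the part that bears it (a point fixed in the world has none). Each returns a list of dicts, best first, with "score" (0 to 1); they miss things now and then, are a little off and sometimes report something else, mostly with a low value. They report only what shows in the picture. A call takes as long as a camera call. They do not tell look-alikes from the thing itself.
- spot_in(camera, name): "centre" ([column, row] in pixels, amid what is visible of it).
- silhouettes(camera, name): "mask" (384x512 bool, what is visible of it) and "centre" ([column, row] in pixels, amid what is visible of it).
- tip_of(camera, name): "centre" ([column, row] in pixels: a listed point, or the origin of a listed thing).
The state is a dict: "clock": time; "q": joint angles; "joint_velocities": joint speeds; "tau": joint torques, N m; "position": TCP position; "eef_rot": TCP orientation; "contact_force": force on the tool from outside, world axes, zero at the start; "wrist_torque": the same for the moment, N m; "finger_gap": opening from 0.0 (shut) to 1.0 (fully open).
Only numpy, scipy, OpenCV 4.12 (cv2) and the standard library are available. Lean on these libraries where they do the work, as an engineer would, in place of code of your own. Each camera call takes 0.05 s, during which the arm holds its last target.

## Working session

There is one attempt and no reset: what is moved stays moved. The work goes in short steps, each a Python script; the robot and the scene stay as the last script left them, time stands still between calls to the robot, and variables do not carry over. Pictures are saved under pics/ and viewed, and the job is handed in when it is done.

```bash
mkdir -p pics; ls
python3 - <<'E'
from cell import *
import cv2
s=get_state();print(s['clock'],s['position'],s['eef_rot'])
for n in("scene","side","wrist"):
    f=grab_frame(n);cv2.imwrite(f"pics/{n}0.png",f['img'][:,:,::-1])
    print(n,f['fx'],f['cx'],f['cy'],f.get('cam_to_world',f.get('T_tool_cam')))
    for t in("tall_bottle","wide_jar","square_bottle","roller","drip_tray","ink_slab","tape","small_pot","caddy"):
        print(t,[(round(d['score'],2),[round(float(x)) for x in d['centre']]) for d in spot_in(n,t)])
E
```

```text
pics
0.0 [5.49400038e-01 9.26075432e-05 2.30473744e-01] [-3.14132937e+00  2.41872345e-05  2.76932902e-03]
scene 384.4231934037882 256.295201028806 193.68273808939907 [[-0.5683318   0.5040553  -0.65032855  1.05241505]
 [ 0.82269994  0.36041678 -0.43961864  0.37279727]
 [ 0.01279721 -0.78487451 -0.61952258  0.58282241]
 [ 0.          0.          0.          1.        ]]
tall_bottle [(0.87, [129, 199])]
wide_jar [(0.65, [259, 216])]
square_bottle [(0.57, [231, 203])]
roller [(0.93, [207, 234])]
drip_tray [(0.75, [156, 157])]
ink_slab []
tape [(0.78, [242, 270]), (0.57, [206, 239])]
small_pot [(0.55, [280, 237])]
caddy [(0.89, [227, 237])]
side 456.3421928024625 260.9352010895056 190.84188142149213 [[-0.99450616 -0.08413787  0.06227607  0.38826315]
 [-0.10228424  0.65457938 -0.7490419   0.95084759]
 [ 0.02225816 -0.75129665 -0.65958921  0.8773753 ]
 [ 0.          0.          0.          1.        ]]
tall_bottle [(0.79, [204, 137]), (0.62, [238, 160])]
wide_jar [(0.88, [329, 269]), (0.69, [222, 194])]
square_bottle [(0.95, [233, 174])]
roller [(0.82, [205, 173])]
drip_tray [(0.96, [272, 132])]
ink_slab [(0.96, [233, 300])]
tape [(0.49, [186, 209])]
small_pot [(0.54, [220, 213])]
caddy [(0.87, [203, 203])]
wrist 287.17570333166395 257.09669340398915 188.54792670006512 [[ 9.99999942e-01  3.24887003e-04  1.06227341e-04 -3.07992274e-04]
 [-3.41583861e-04  9.61213092e-01  2.75806591e-01 -7.01518089e-02]
 [-1.25011341e-05 -2.75806611e-01  9.61213146e-01 -1.43059066e-01]
 [ 0.00000000e+00  0.00000000e+00  0.00000000e+00  1.00000000e+00]]
tall_bottle [(0.75, [339, 307]), (0.7, [261, 248])]
wide_jar [(0.57, [272, 135])]
square_bottle [(0.96, [262, 184])]
roller [(0.82, [323, 198])]
drip_tray [(0.7, [180, 327])]
ink_slab []
tape [(0.86, [369, 86])]
small_pot [(0.66, [270, 69])]
caddy [(0.9, [317, 137])]
```

View pics/scene0.png

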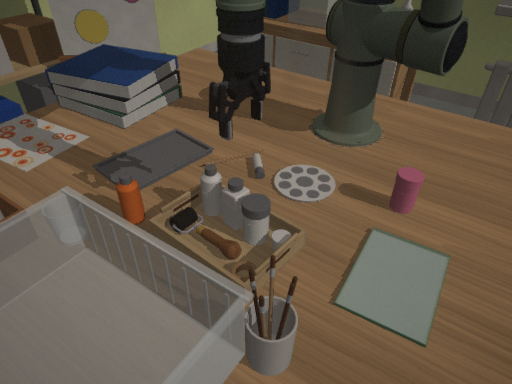

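View pics/side0.png

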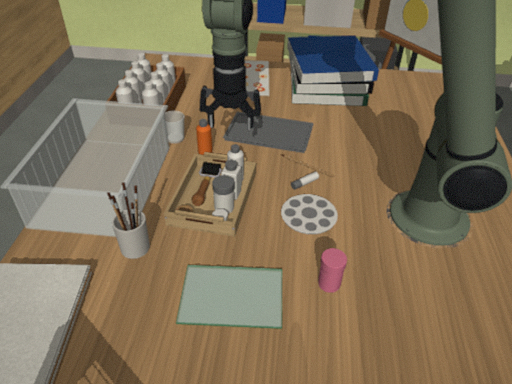

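View pics/wrist0.png

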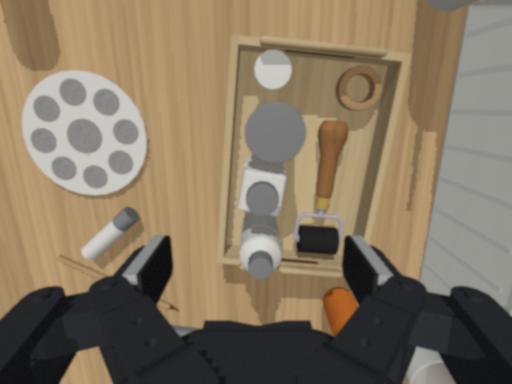

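The containers meant are the white ones in the caddy. In the wrist view these are tall bottle (261,250), square bottle (263,190) and jar (275,132), and in the side view (236,155), (231,175) and (223,195). The decoys are the pink jar at side (331,270) and the orange bottle at side (204,137), both outside the caddy. The tray is on the right (-y) and the slab on the left (+y).

```bash
cat > h.py <<'E'
from cell import *
import numpy as np, cv2
from scipy.spatial.transform import Rotation as R
def campose(n,f,s):
    if n!="wrist": return f['cam_to_world']
    T=np.eye(4);T[:3,:3]=R.from_rotvec(s['eef_rot']).as_matrix();T[:3,3]=s['position']
    return T@f['T_tool_cam']
def snap(n,fn=None):
    s=get_state();f=grab_frame(n);T=np.array(campose(n,f,s))
    if fn: cv2.imwrite(f"pics/{fn}.png",f['img'][:,:,::-1])
    return dict(n=n,img=f['img'],fx=f['fx'],fy=f['fy'],cx=f['cx'],cy=f['cy'],T=T)
def px2w(c,uv,z):
    d=np.array([(uv[0]-c['cx'])/c['fx'],(uv[1]-c['cy'])/c['fy'],1]);d=c['T'][:3,:3]@d
    o=c['T'][:3,3];return (o+d*(z-o[2])/d[2])
def w2px(c,P):
    P=np.atleast_2d(P);q=(P-c['T'][:3,3])@c['T'][:3,:3]
    return np.c_[c['fx']*q[:,0]/q[:,2]+c['cx'],c['fy']*q[:,1]/q[:,2]+c['cy']]
def down(yaw):  # tool x at angle yaw in the world, z down
    return (R.from_euler('z',yaw)*R.from_rotvec([np.pi,0,0])).as_rotvec()
def rect_from_mask(c,m,z):
    cs,_=cv2.findContours(m.astype(np.uint8),cv2.RETR_EXTERNAL,cv2.CHAIN_APPROX_NONE)
    k=max(cs,key=cv2.contourArea)[:,0]
    k=cv2.convexHull(k)[:,0] if k.ndim==2 else k
    P=np.array([px2w(c,u,z)[:2] for u in k])
    return cv2.minAreaRect((P*1000).astype(np.float32))
E
python3 - <<'E'
from h import *
for n in("side","scene"):
    c=snap(n)
    for t,z in(("drip_tray",.014),("ink_slab",.008),("caddy",.045)):
        for d in silhouettes(n,t)[:2]:
            print(n,t,round(d['score'],2),np.round(d['centre']),rect_from_mask(c,d['mask'],z))
c=snap("wrist")
for t,uv,z in(("tall",(261,264),.128),("sq",(263,198),.12),("jar",(275,132),.103),("pot",(273,69),.045),("tape",(360,88),.027),
  ("rollL",(300,240),.026),("rollR",(338,240),.026),("butt",(334,122),.026),
  ("caddy TL",(238,37),.045),("TR",(411,53),.045),("BL",(223,264),.045),("BR",(368,276),.045)):
    print(t,px2w(c,uv,z)[:2])
E
```

```text
side drip_tray 0.65 [274. 133.] ((476.85809326171875, -340.15911865234375), (181.37950134277344, 275.51507568359375), 81.6358871459961)
side ink_slab 0.72 [234. 297.] ((501.7766418457031, 329.4013671875), (229.5727081298828, 164.21205139160156), 3.7282984256744385)
side caddy 0.69 [207. 206.] ((600.260009765625, 12.841705322265625), (322.4806213378906, 207.54574584960938), 84.06951141357422)
scene drip_tray 0.72 [157. 159.] ((481.21954345703125, -342.9270935058594), (181.88099670410156, 282.1002502441406), 82.0868911743164)
scene ink_slab 0.91 [398. 283.] ((507.5553283691406, 326.27166748046875), (236.47747802734375, 162.32716369628906), 4.127360820770264)
scene ink_slab 0.58 [260. 219.] ((514.9717407226562, 11.527046203613281), (174.8519287109375, 65.99506378173828), 36.30876922607422)
scene caddy 0.65 [224. 240.] ((616.3599853515625, 3.8284912109375), (306.4664306640625, 197.86354064941406), 89.89600372314453)
scene caddy 0.48 [278. 237.] ((579.627197265625, 104.80339813232422), (33.406864166259766, 59.42752456665039), 84.06824493408203)
tall [ 0.55351302 -0.07628496]
sq [ 0.55521575 -0.01196363]
jar [0.56636259 0.04704514]
pot [0.56663366 0.10822221]
tape [0.66735212 0.09014455]
rollL [ 0.60682636 -0.10098006]
rollR [ 0.65737797 -0.10096313]
butt [0.64069756 0.05216042]
caddy TL [0.52988595 0.13902605]
TR [0.71139736 0.12389341]
BL [ 0.50576215 -0.125643  ]
BR [ 0.69475136 -0.14323076]
```

Run:
```python
from h import *
movep([.6,0,.34],down(0)); c=snap("wrist","w_caddy"); np.savez("cad.npz",**c)
for t in("tall_bottle","square_bottle","wide_jar","roller","tape","small_pot","caddy"):
    for d in silhouettes("wrist",t)[:2]:
        x,y,w,h=cv2.boundingRect(d['mask'].astype(np.uint8));print(t,round(d['score'],2),np.round(d['centre']),(x,y,w,h))
movep([.48,-.30,.34],down(0)); c=snap("wrist","w_tray")
for d in silhouettes("wrist","drip_tray")[:2]: print(d['score'],rect_from_mask(c,d['mask'],.014))
print(get_state()['clock'])
```

```text
tall_bottle 0.97 [300. 284.] (284, 252, 34, 58)
tall_bottle 0.75 [230. 209.] (209, 186, 35, 46)
square_bottle 0.78 [223. 165.] (207, 145, 38, 41)
wide_jar 0.87 [230. 125.] (210, 103, 43, 44)
tape 0.71 [311.  90.] (285, 75, 34, 35)
small_pot 0.76 [234.  77.] (221, 63, 27, 31)
small_pot 0.73 [233. 124.] (210, 103, 45, 45)
caddy 0.95 [269. 142.] (195, 53, 141, 187)
0.92 ((477.6462097167969, -346.92767333984375), (169.60317993164062, 278.766845703125), 82.29109954833984)
4.225
```

View pics/w_caddy.png

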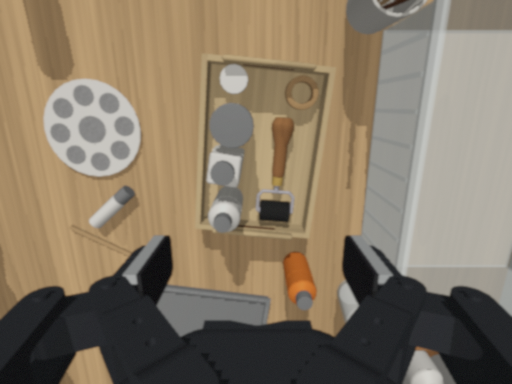

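View pics/w_tray.png

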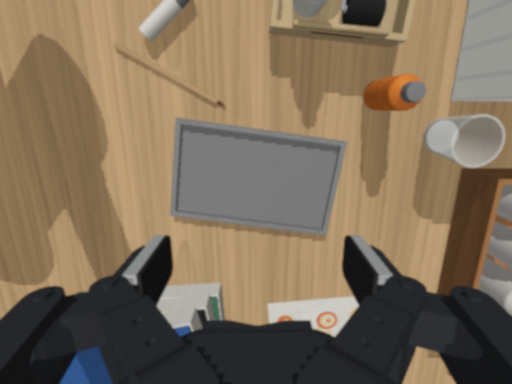

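The w_caddy view shows the tall cap at about (223,222), the square cap at (223,172), the jar lid at (232,125) and the roller near x≈280. The orange look-alike is outside the caddy at (300,284). I'll enlarge this view to confirm and measure.

Run:
```python
from h import *
i=cv2.imread("pics/w_caddy.png")[45:245,190:345]
cv2.imwrite("pics/crop.png",cv2.resize(i[:150+50],None,fx=3,fy=3,interpolation=cv2.INTER_CUBIC)[:600])
c=dict(np.load("cad.npz"))
for t,uv,z in(("tall",(223.5,222),.128),("sq",(223,172.5),.12),("jar",(231.5,125),.103),("pot",(234,77.5),.045),("tape",(302,92),.027)):
    print(t,px2w(c,uv,z)[:2])
```

```text
tall [ 0.55553273 -0.0781766 ]
sq [ 0.55608445 -0.0125149 ]
jar [0.56707848 0.04661492]
pot [0.5672464  0.10942725]
tape [0.66796797 0.09061931]
```

View pics/crop.png

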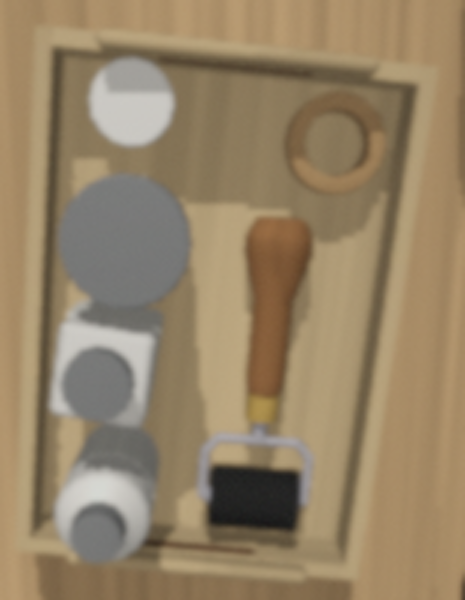

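```bash
cat >> h.py <<'E'
CY=-0.085; TY=-0.135+np.pi/2; TC=np.array([.478,-.344])
A={'tall':(.5545,-.0772,.064),'sq':(.5557,-.0122,.062),'jar':(.5668,.0468,.073)}
ta=-0.135
B={k:tuple(TC+s*np.array([np.cos(ta),np.sin(ta)])) for k,s in(('tall',-.078),('sq',0),('jar',.078))}
HI=.205
def pick(xy,z,yaw,f=40):
    movep([*xy,HI],down(yaw)); move_l([*xy,z],.12); grab(f); g=get_state()['finger_gap']
    move_l([*xy,z+.02],.08); move_l([*xy,HI],.2); return g
def put(xy,z,yaw):
    movep([*xy,HI],down(yaw)); move_l([*xy,z+.02],.2); move_l([*xy,z],.05); let_go(); sleep(.2); move_l([*xy,HI],.2)
E
python3 - <<'E'
from h import *
print(B)
for k in A:
    print(k,ik([*A[k]],down(CY)) is not None, np.round(ik([*B[k],.06],down(TY)),2))
k='tall'
print("gap",pick(A[k][:2],A[k][2],CY)); snap("side","tall_up"); print(get_state()['finger_gap'])
put(B[k],A[k][2]-.002,TY)
snap("side","tall_put");print(get_state()['clock'])
i=[cv2.imread(f"pics/{n}.png") for n in("tall_up","tall_put")]
cv2.imwrite("pics/m1.png",np.hstack([x[60:340,100:490] for x in i]))
E
```

```text
{'tall': (np.float64(0.40070969616604524), np.float64(-0.3335019557414268)), 'sq': (np.float64(0.478), np.float64(-0.344)), 'jar': (np.float64(0.5552903038339547), np.float64(-0.3544980442585731))}
tall True [-0.84  0.46 -0.49  0.62  0.   -0.7 ]
sq True [-0.75  0.56 -0.3   0.71  0.   -0.61]
jar True [-0.68  0.67 -0.09  0.81  0.   -0.55]
gap 0.5272349981072428
0.5296112516039091
12.9917
```

View pics/m1.png

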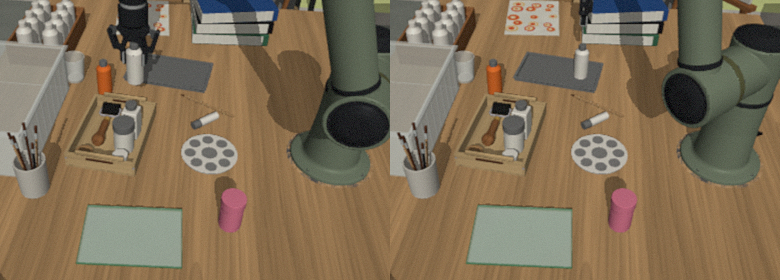

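The tall bottle now stands upright in the near-robot third of the tray, at (582,65) in the right panel. The other two containers are next.

Run:
```python
from h import *
for k in('sq','jar'):
    print("gap",pick(A[k][:2],A[k][2],CY), get_state()['finger_gap'])
    put(B[k],A[k][2]-.002,TY)
snap("side","three");print(get_state()['clock'])
movep([.60,.0,.30],down(CY)); c=snap("wrist","w_rol"); np.savez("rol.npz",**c)
i=cv2.imread("pics/w_rol.png")[:300,150:400]
j=cv2.imread("pics/three.png")[60:340,100:440]
cv2.imwrite("pics/m2.png",np.hstack([cv2.resize(i,None,fx=1.7,fy=1.7),cv2.resize(j,(372,510*300//510+0)) if 0 else cv2.copyMakeBorder(j,0,510-280,0,0,cv2.BORDER_CONSTANT)]))
for d in silhouettes("wrist","roller"): 
    m=d['mask'];print(d['score'],rect_from_mask(c,m,.026))
```

```text
gap 0.5218205510443051 0.5217680775100003
gap 0.6658496837444573 0.6616874722558306
31.825
```

View pics/m2.png

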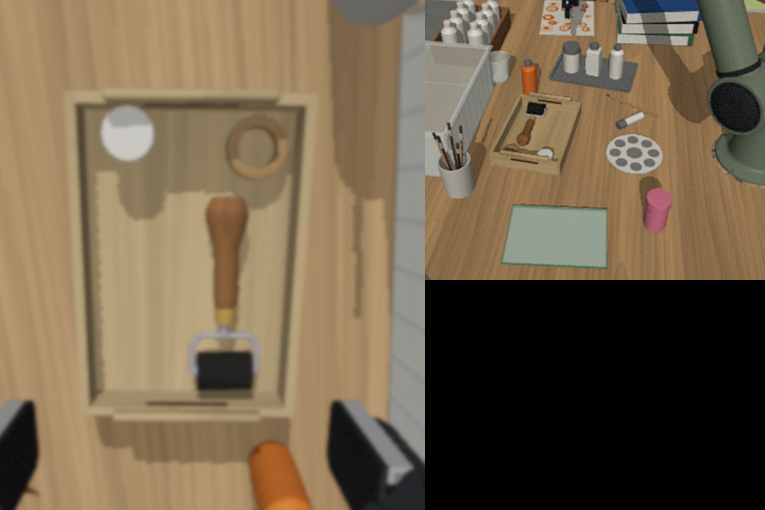

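All three containers stand on the tray: jar (571,55), square (593,58) and tall (617,60). The roller is undisturbed in the caddy, with its handle around (226,280) and its roll at (224,370).

Run:
```python
from h import *
c=dict(np.load("rol.npz"))
f=lambda u,v,z:px2w(c,(150+u/1.7,v/1.7),z)[:2]
for n,u,v,z in(("buttend",229,197,.026),("handle",226,280,.026),("ferr",225,318,.026),("roll",224,368,.030),("TL",76,98,.045),("TR",308,98,.045),("BL",92,410,.045),("BR",290,410,.045)):
    print(n,np.round(f(u,v,z),4))
```

```text
buttend [0.643 0.053]
handle [ 0.6363 -0.0165]
ferr [ 0.6334 -0.0506]
roll [ 0.6293 -0.0962]
TL [0.5312 0.1354]
TR [0.7044 0.1206]
BL [ 0.5084 -0.1204]
BR [ 0.6848 -0.1353]
```

Run:
```python
from h import *
J=-.0915
p=np.array([.6366,-.0165])-.007*np.array([np.cos(J),np.sin(J)])
z=.012
movep([*p,.16],down(J)); 
print(move_l([*p,z],.1,until_force=12), get_state()['position'],get_state()['contact_force'])
grab(40); print(get_state()['finger_gap'],get_state()['contact_force'])
move_l([*p,z+.03],.06); move_l([*p,.2],.2); print(get_state()['finger_gap'])
a=.068; s=np.array([.5046,.328])-.014*np.array([np.cos(a),np.sin(a)])
movep([*s,.2],down(a+np.pi/2))
snap("side","rol_up"); snap("scene","rol_up2")
i=[cv2.imread(f"pics/{n}.png") for n in("rol_up","rol_up2")]
cv2.imwrite("pics/m3.png",np.hstack([x[80:384,120:512] for x in i]));print(get_state()['clock'])
```

```text
False [ 0.6302092  -0.0159393   0.01271936] [-0.69015015 -0.31546984  0.90257281]
0.24256473142645155 [ 0.63207606 -0.00933919  1.93159542]
0.2385212272156491
39.675
```

View pics/m3.png

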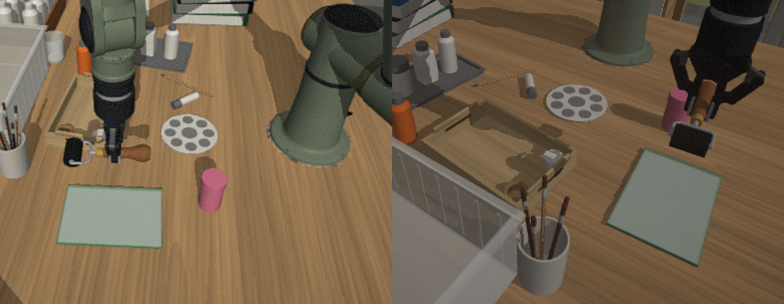

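The roller is held level, with its roll pointing away from the robot. I'll lower it onto the slab.

Run:
```python
from h import *
a=.068; s=np.array([.5046,.328])-.014*np.array([np.cos(a),np.sin(a)])
move_l([*s,.035],.15)
print(move_l([*s,.0125],.03,until_force=4), get_state()['position'])
let_go(); sleep(.3); move_l([*s,.2],.15); sleep(.3)
movep([.5,.33,.30],down(0)); c=snap("wrist","w_slab"); 
print([rect_from_mask(c,d['mask'],.008) for d in silhouettes("wrist","ink_slab")[:1]],get_state()['clock']); np.savez("slab.npz",**c)
snap("side","slab_s")
i=cv2.imread("pics/w_slab.png"); j=cv2.imread("pics/slab_s.png")[80:,120:]
cv2.imwrite("pics/m4.png",np.hstack([i[:304,60:460],j]))
```

```text
True [0.49006302 0.32678345 0.0124561 ]
[((502.0599670410156, 327.56488037109375), (230.71571350097656, 161.4864959716797), 3.84399151802063)] 45.85
```

View pics/m4.png

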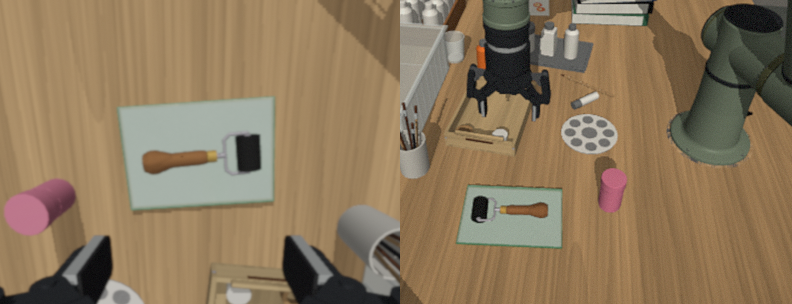

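The roller lies centred and lengthwise on the glass, spanning about (143–262) on a slab spanning (122–274) in the wrist view. The containers go back now in reverse order.

Run:
```python
from h import *
for k in('jar','sq','tall'):
    z=A[k][2]
    print(k,pick(B[k],z-.003,TY), get_state()['finger_gap'])
    put(A[k][:2],z-.0003,CY)
movep([.6,0,.34],down(0)); c=snap("wrist","w_end"); print(get_state()['clock'])
a=cv2.imread("pics/w_caddy.png")[45:245,190:345];b=cv2.imread("pics/w_end.png")[45:245,190:345]
cv2.imwrite("pics/m5.png",cv2.resize(np.hstack([a,b]),None,fx=2.5,fy=2.5,interpolation=cv2.INTER_CUBIC))
for t in("tall_bottle","square_bottle","wide_jar","tape","small_pot"):
    for d in silhouettes("wrist",t)[:2]:
        print(t,round(d['score'],2),np.round(d['centre']),cv2.boundingRect(d['mask'].astype(np.uint8)))
```

```text
jar 0.6629116866675299 0.6664622155219955
sq 0.5146511462849342 0.5153747511420796
tall 0.528247503117309 0.5291039649339284
75.575
tall_bottle 0.96 [300. 283.] (285, 252, 35, 59)
tall_bottle 0.92 [228. 208.] (211, 186, 34, 47)
square_bottle 0.74 [228. 165.] (210, 145, 37, 42)
wide_jar 0.89 [232. 123.] (212, 102, 44, 47)
tape 0.63 [310.  82.] (288, 75, 33, 34)
small_pot 0.89 [235.  76.] (222, 62, 29, 32)
```

View pics/m5.png

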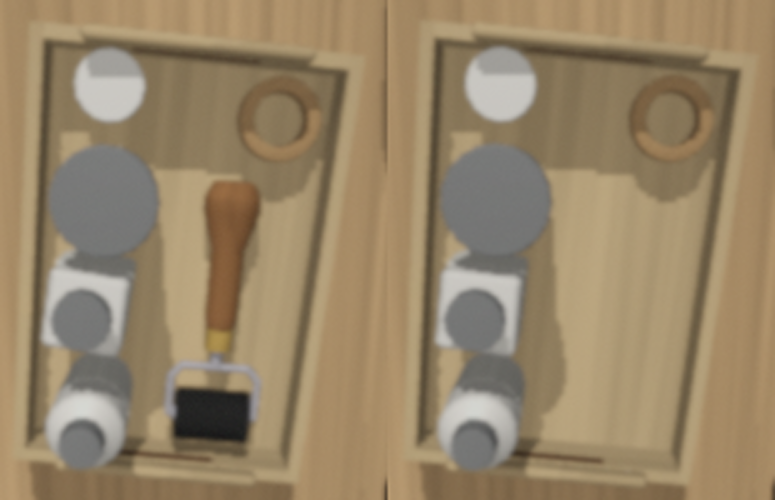

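The containers stand upright within about 3 mm of their start positions; left is before, right is after. The tape and pot have not moved. I'll check the slab once more and then hand in.

Run:
```python
from h import *
snap("scene","fin"); print([(d['score'],d['centre']) for d in spot_in("scene","roller")],get_state()['finger_gap'],get_state()['contact_force'])
sign_off()
```

```text
[(0.65, [396.6, 288.7])] 0.9956163924315796 [-0.30381633  0.17705151  0.35352568]
the job is handed in; nothing more can be done
```

View pics/fin.png

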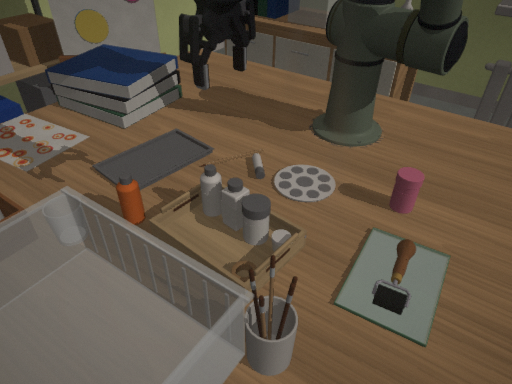

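The job is done and handed in at about 76 s of the 147 s allowed. I stood all three white containers upright on the drip tray, laid the roller lengthwise and wholly on the glass slab, then returned each container to its place in the caddy.

- **Containers:** before and after wrist pictures put each one upright within about 3 mm of where it started.
- **Tape, pot and look-alikes:** the tape and small pot look unmoved. I left the orange bottle and the pink jar alone.
- **Roller:** the final picture shows it still centred on the slab, around (396,288) in the scene view. The gripper was open and clear of everything.
- **Failed or disagreeing checks:** the roller network found nothing in one wrist view, so I measured the roller by hand from that picture. The cameras' estimates of the tray and slab centres differed by up to about 7 mm, well inside the tolerances.

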